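Line up a mirror-stage adapter plate with a drift pin and fit its bolt

TASK

The adapter plate hangs on one bolt and has swung out of line with the block underneath. Put the tapered drift pin through the plate's larger hole, use it to swing the plate back over the hidden socket in the block, and work it down until its collar sits flat on the plate, feeling your way rather than forcing it, and leave it in; only then push the bolt into the smaller hole until its head is flat on the plate. Turn the plate with the drift pin, not with the gripper, and leave the other equipment alone.

Things in the scene. Friction and masses are not known exactly. Their poses are not given: they have to be found in the camera images.
- drift_hole (a point): Centre of the mouth (upper face) of the drift hole, the larger of the two open holes in the aluminium plate: 17 mm across, through the 8 mm plate. The plate is 130 x 108 mm, level, its upper face 79 mm above the table. Axes of the plate: x from the pivot bolt towards the hole end, z up. From here the pivot axis is at x = -85, y = 32 mm and the bolt hole at x = 0, y = 64 mm.
- bolt_hole (a point): Centre of the mouth (upper face) of the bolt hole, the smaller open hole of the plate, 14 mm across; same axes as drift_hole. 1 mm under the plate lies the block, with a socket of the same diameter for each of the two holes, 46 mm deep, placed as the plate's holes are about the pivot.
- pivot (a point): Point on the plate's upper face, on the vertical axis of the bolt already fitted (head 10 mm high), about which the plate turns with friction: 2 to 3 N at the holes moves it and it stays where left. It has swung counter-clockwise (from above) off the sockets: at the drift hole it must come back clockwise by 5 to 45 mm, different every time.
- pin_grip (a point): Centre of the drift pin's handle, where to grip it: cylinder 18 mm across, 46 mm long; z is the pin's axis, up. Pin 95 mm long, 0.13 kg: from the tip up a flat-ended cone 26 mm long, 13 mm across at the tip and 16 at its top; an 18 mm plain shank 16 mm across; a collar 26 mm across, 5 mm thick; the handle. This point is 72 mm above the tip, 28 mm above the collar's underside.
- pin_collar (a point): Point on the pin's axis at the underside of its collar, 44 mm above the tip; fully home it lies on the plate's face at the drift hole. At first the pin stands upright in its own black stand (56 x 56 x 54 mm), collar resting on it, the rest of the way down in an 18 mm hole.
- bolt_grip (a point): Centre of the bolt's head, where to grip it: knurled cylinder 24 mm across, 44 mm high; z is the bolt's axis, up. No thread: it is pushed in, not turned. Bolt 70 mm long, 0.11 kg: shank 12 mm across and 26 mm long with a 4 mm chamfer at the foot. This point is 48 mm above the foot, 22 mm above the head's underside.
- bolt_under_head (a point): Point on the bolt's axis at the underside of its head, 26 mm above the foot; fully home it lies on the plate's face at the bolt hole. At first the bolt stands upright in its own black stand (56 x 56 x 36 mm), head resting on it, shank in a 14 mm hole.
- stage: The fixed base, 150 x 130 mm, carrying the black socket block (136 x 116 mm, top 70 mm above the table) and the plate. Origin on the pivot axis at table height, x roughly along the plate. The block's own turn about the pivot, up to 0.2 rad either way, is not measured and the plate mostly covers its sockets: feel for them. A pin slid over the block drags the plate along and drops in at the socket.
- pin: The drift pin (see pin_grip); origin at its tip.
- bolt: The bolt (see bolt_grip); origin at the centre of its foot.
- lens_mount: Bystander, leave it alone: lens in a black ring on a post and square foot, about 60x60x130 mm; origin at its underside.
- mirror_mount: Bystander, leave it alone: black mirror mount with brass adjusting screws on a post and square foot, about 60x60x125 mm; origin at its underside.
- screwdriver: Bystander, leave it alone: lying screwdriver, 170 mm long, 26 mm thick handle; origin at its underside.
- hex_key: Bystander, leave it alone: lying L-shaped hex key, 105 x 32 mm, 7 mm thick; origin at its underside.
- lens_tube: Bystander, leave it alone: short black open tube standing upright, 31 mm across, 34 mm high; origin at its underside.
- power_meter: Bystander, leave it alone: small grey hand-held meter lying flat, 90 x 55 x 28 mm; origin at its underside.
Mind the look-alikes: they are no part of the job. What is shaped like the pin but blue or orange is not meant.

How it is judged:
By the outcome, as a careful person would: the job done as asked, in the order asked, and still so for the second after the job is handed in, with the robot touching nothing.
It also fails if it takes over 69 s, if anything falls off the work surface, if the arm or the gripper's body presses on something with over 40 N, if the wrist force passes 120 N, or if a joint passes its speed limit or range.

ROBOT

A 6-joint arm with a two-finger parallel gripper is mounted at the origin on the work surface. World frame = base frame: x ahead of the robot, y to its left, z up, the work surface at z = 0. Lengths are in m, angles in rad, forces in N, time in s.
With the tool pointing down it reaches from about 0.4 to 0.825 m from the base axis. Payload 7 kg.
Tool frame: the origin (TCP) lies between the finger pads; the fingertips stand 22 mm ahead of it and the grasp point (between the pads) lies 3 mm ahead of it (arm.tip_reach is the distance from the TCP to the fingertips, in m); z points along the fingers, y is the line along which they close (so a half turn about z gives the same grasp; the last joint's range is limited). The gripper opens to 88 mm and grips with 3 to 60 N. Pads are 19 mm wide; open, the fingers measure 130 mm over their backs; the gripper's body (78 mm by 193 mm) begins 47 mm behind the grasp point.
Start: joints at [1.631, 0.359, 0.012, 0, -1.224, -0.288], TCP at [0.152, 0.658, 0.249] pointing down, gripper open.
Joint ranges: [-3.07, 3.07], [-1.43, 2.12], [-1.02, 1.25], [-3.03, 1.67], [-3.05, -0], [-3.03, 3.03]. Speed limits (rad/s): [2.39, 2.39, 3.01, 3.14, 3.14, 3.14].

INTERFACE

Orientations are given as [roll, pitch, yaw] about the fixed x, y, z axes, in that order (R = Rz(yaw) Ry(pitch) Rx(roll)).
In Python, from station import arm, viewer gives the robot as it stands. The module is installed in compiled form; this text tells all that it offers.
- The arm moves only by the tool apply_moves, never from a script. Its argument "commands" is a list that holds one entry, the list of rows, each a list of 5 numbers: the closure, from -1 (fully open) to 1 (shut), then the shift along the world's x, y, z as a fraction of full scale, then the turn about the world's z as a fraction of full scale. In form: [[[fingers, tx, ty, tz, yaw], ...]]. A call has 1 to 12 rows; each row shifts and turns the commanded pose from where the row before left it; what a row does not reach is not made up. Full scale, the value 1, is 20 cm for a shift and pi rad for a turn. A row lasts 1/10 s, in which the tool goes at most 50 mm and 8.59 degrees, less where a joint would pass 70% of its speed; a pose out of reach is approached as far as the arm can. A call with a number of a shift or a turn outside -1 to 1 is refused whole. A call with a gripper value outside its range is refused whole. The fingers move at their own pace and stop on an object; "force" is the grip in N (left out, the last holds). Time passes only in rows, so rows that do not move let the fingers close. It gives the time, the measured TCP pose, the force, the opening and the grip force at its end, in the units of the state.
- arm.get_state(): the state, without advancing time (a new reading comes with each control period).
- viewer.grab_frame(name): name is "scene" or "top" or "wrist"; returns a dict with "image" (480x640x3 uint8, blue, green, red), "mtx" (3x3 intrinsics, pixels), "k1" (the pictures are not rectified: a ray, as slopes to the right and down, at radius r is drawn at 1 + k1 r^2 times it, then the intrinsics apply), "rvec" (rotation vector, rad) and "tvec" (3), from world to camera coordinates, as OpenCV has them. Camera axes: x right, y down, z forward; pixel columns grow to the right and rows downward; lengths in m; the calibration is good to about 2 mm. A picture is of the moment at which its call begins. There is no depth.
- arm.job_done(): hands the job in; it is judged then, once.
The state is a dict: "t": time; "q": joint angles; "qd": joint speeds; "joint_efforts": joint torques, N m; "eef_pos": TCP position; "ee_rot": TCP orientation; "force": force on the tool from outside, world axes, zero at the start; "moment": the same for the moment, N m; "width": finger opening in m; "gripper_force": force on a finger pad.
Only numpy, scipy, OpenCV 4.12 (cv2) and the standard library are available. Lean on these libraries where they do the work, as an engineer would, in place of code of your own. Each camera call takes 0.05 s, during which the arm holds its last target. There are 200 camera calls.

## Working session

There is one attempt and no reset: what is moved stays moved. The work goes in short steps, Python scripts to look and compute and a tool call to move; the robot and the scene stay as the last step left them, time stands still between calls to the robot, and variables do not carry over. Pictures are saved under pics/ and viewed, at most 10 in all, crops included, and the job is handed in when it is done.

Besides the shell and the picture viewer there is one more tool, called after "Request:" by a JSON object that holds its "fn" and its "kwargs", one argument or row to a line. apply_moves: Moves the arm, as the interface text tells. Shift numbers are shares of 20 cm and turn numbers shares of pi rad, none past 1 either way. Its arguments: {"type":"object","properties":{"commands":{"type":"array","items":{"type":"array","items":{"type":"array","items":{"type":"number"}}}},"force":{"type":"number"}},"required":["commands"]}

```bash
mkdir -p pics; cat > h.py <<'E'
import numpy as np, cv2
from station import arm, viewer
def grab(name,fn=None):
    f=viewer.grab_frame(name)
    if fn: cv2.imwrite('pics/'+fn,f['image'])
    np.savez('pics/'+name+'_cal.npz',mtx=f['mtx'],k1=f['k1'],rvec=f['rvec'],tvec=f['tvec'],image=f['image'])
    return f
def load(name): return dict(np.load('pics/'+name+'_cal.npz'))
def dist(f): return np.array([float(f['k1']),0,0,0,0])
def ray(f,uv,z):
    uv=np.array(uv,float).reshape(-1,1,2)
    n=cv2.undistortPoints(uv,f['mtx'],dist(f)).reshape(-1,2)
    R=cv2.Rodrigues(f['rvec'])[0]; c=-R.T@np.ravel(f['tvec'])
    d=np.c_[n,np.ones(len(n))]@R
    return c+d*((z-c[2])/d[:,2])[:,None]
def proj(f,P): return cv2.projectPoints(np.array(P,float).reshape(-1,1,3),f['rvec'],f['tvec'],f['mtx'],dist(f))[0].reshape(-1,2)
E
python3 - <<'E'
from h import *
for n in('top','scene'):
    f=grab(n,n+'1.png'); R=cv2.Rodrigues(f['rvec'])[0]; print(n,-R.T@np.ravel(f['tvec']),f['mtx'][0,0],f['k1'])
s=arm.get_state(); print(s['t'],s['eef_pos'],s['ee_rot'],s['force'],s['width'])
E
```

```text
top [ 0.30118697 -0.02722819  1.37374339] 594.9776957715192 -0.08022075203820378
scene [1.17687228 0.25902299 0.70449421] 449.0105852219374 0.022654521475540004
0.1 [0.15238009 0.65715112 0.24772142] [ 3.14010166e+00 -1.44113741e-04 -2.27925085e-01] [0.40261235 0.32224072 0.14042815] 0.08774725850691091
```

View pics/top1.png

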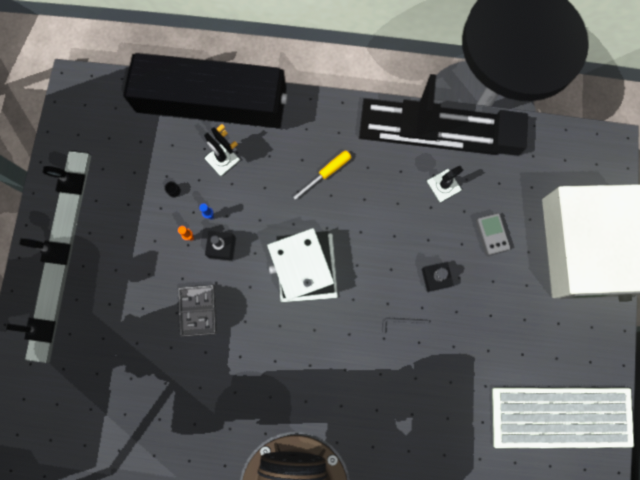

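View pics/scene1.png

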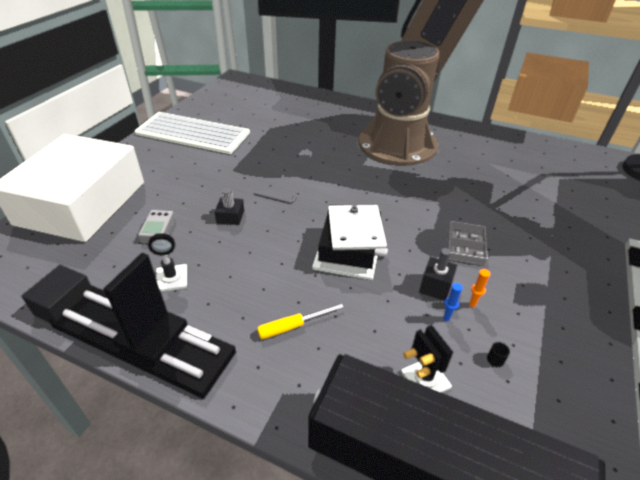

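```bash
python3 - <<'E'
from h import *
t=load('top')['image'];s=load('scene')['image']
a=cv2.resize(t[215:310,250:350],(400,380),interpolation=cv2.INTER_CUBIC)
b=cv2.resize(t[220:270,190:240],(200,200),interpolation=cv2.INTER_CUBIC)
c=cv2.resize(t[250:300,412:462],(200,200),interpolation=cv2.INTER_CUBIC)
d=cv2.resize(s[195:285,310:400],(360,360),interpolation=cv2.INTER_CUBIC)
im=np.zeros((580,800,3),np.uint8)
im[:380,:400]=a; im[380:580,:200]=b; im[380:580,200:400]=c; im[:360,400:760]=d
e=cv2.resize(s[240:310,410:500],(270,210),interpolation=cv2.INTER_CUBIC);im[365:575,400:670]=e
e=cv2.resize(s[185:225,210:250],(130,130),interpolation=cv2.INTER_CUBIC);im[365:495,670:800]=e
cv2.imwrite('pics/crop1.png',im)
E
```

```text
(no output)
```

View pics/crop1.png

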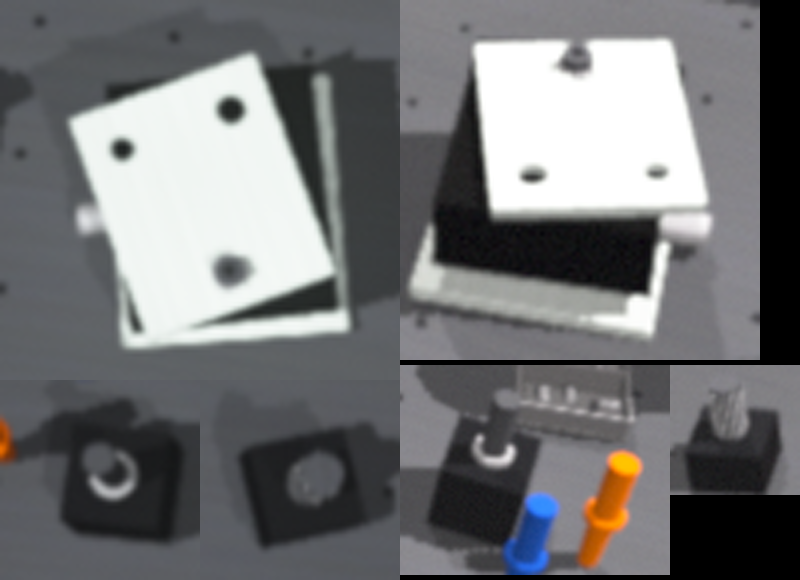

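```bash
python3 - <<'E'
from h import *
f=load('top')
for n,p,z in [('drift',(307.4,241.9),.079),('bolth',(280.1,251.9),.079),('piv',(307.1,281.9),.089),('pincollar',(217.1,242.9),.057),('pintop',(213.9,239.1),.105),('bolt',(440.4,274.4),.080)]:
    print(n,ray(f,p,z).round(4))
d,b=ray(f,(307.4,241.9),.079)[0],ray(f,(280.1,251.9),.079)[0]; v=b-d; print('yaw',np.degrees(np.arctan2(v[1],v[0]))-90,np.hypot(*v[:2]))
s=load('scene')
# check in scene: (533,173) drift; bolthole (656,172)
for n,p,z in [('drift',((533.5-400)/4-.5+310,173.5/4-.5+195),.079),('bolth',((656.5-400)/4-.5+310,172.5/4-.5+195),.079),('pincollar',((493-400)/3+410,(450-365)/3+240),.059),('pintop',((505-400)/3+410,(398-365)/3+240),.105),]: print(n,ray(s,p,z).round(4))
E
```

```text
drift [[0.5374 0.0383 0.079 ]]
bolth [[0.5078 0.0953 0.079 ]]
piv [[0.448  0.0274 0.089 ]]
pincollar [[0.5145 0.2413 0.057 ]]
pintop [[0.5142 0.2398 0.105 ]]
bolt [[ 0.5003 -0.2607  0.08  ]]
yaw 27.412463828157556 0.06417601112502601
drift [[0.5378 0.0374 0.079 ]]
bolth [[0.51   0.0941 0.079 ]]
pincollar [[0.5161 0.2381 0.059 ]]
pintop [[0.5149 0.2361 0.105 ]]
```

Request:
{"fn": "apply_moves", "kwargs": {
  "commands": [
    [[0, 0.151, -0.174, -0.028, 0.0114], [0, 0.151, -0.174, -0.028, 0.0114], [0, 0.151, -0.174, -0.028, 0.0114], [0, 0.151, -0.174, -0.028, 0.0114], [0, 0.151, -0.174, -0.028, 0.0114], [0, 0.151, -0.174, -0.028, 0.0114], [0, 0.151, -0.174, -0.028, 0.0114], [0, 0.151, -0.174, -0.028, 0.0114], [0, 0.151, -0.174, -0.028, 0.0114], [0, 0.151, -0.174, -0.028, 0.0114], [0, 0.151, -0.174, -0.028, 0.0114], [0, 0.151, -0.174, -0.028, 0.0114]]
  ],
  "force": 60
}}

```text
t: 1.3
eef_pos: [0.5156, 0.2383, 0.181]
ee_rot: [3.142, 0.0, 0.204]
force: [-0.1, 0.9, -0.3]
width: 0.0434
gripper_force: 0.0
```

```bash
python3 - <<'E'
from h import *
f=grab('wrist','wrist1.png'); s=arm.get_state(); print(s['t'],s['eef_pos'],s['ee_rot'],s['width'],s['force'],s['q'])
for P in [(.515,.239,.105),(.515,.239,.059)]: print(proj(f,P))
E
```

```text
1.35 [0.51813228 0.23387113 0.17977121] [3.13949305e+00 1.83234889e-03 2.03229495e-01] 0.043740639835516106 [ 2.50709987 -2.66422545  1.58498374] [ 7.68672676e-01  2.41304876e-01 -3.21377072e-01  9.33671943e-04
 -1.01078667e+00  1.00485805e+00]
[[318.24051754 261.87426431]]
[[318.21957333 241.04894965]]
```

View pics/wrist1.png

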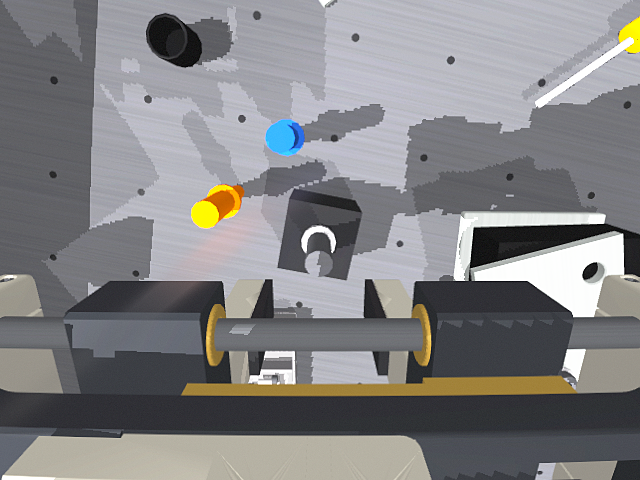

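Request:
{"fn": "apply_moves", "kwargs": {
  "commands": [
    [[0, 0, 0, 0, 0], [0, 0, 0, -0.08, 0], [0, 0, 0, -0.08, 0], [0, 0, 0, -0.08, 0], [0, 0, 0, -0.08, 0], [0, 0, 0, -0.08, 0], [0, 0, 0, -0.08, 0], [0, 0, 0, 0, 0], [0, 0, 0, 0, 0]]
  ]
}}

```text
t: 2.25
eef_pos: [0.5145, 0.2405, 0.0856]
ee_rot: [3.141, 0.0, 0.203]
force: [-0.0, 0.2, -0.1]
width: 0.0439
gripper_force: 0.0
```

Request:
{"fn": "apply_moves", "kwargs": {
  "commands": [
    [[1, 0, 0, 0, 0], [1, 0, 0, 0, 0], [1, 0, 0, 0, 0], [1, 0, 0, 0, 0], [1, 0, 0, 0, 0], [1, 0, 0, 0, 0], [1, 0, 0, 0, 0]]
  ],
  "force": 50
}}

```text
t: 2.95
eef_pos: [0.5151, 0.2394, 0.0859]
ee_rot: [3.141, -0.0, 0.202]
force: [0.7, -5.0, 5.9]
width: 0.0173
gripper_force: 50.0
```

Request:
{"fn": "apply_moves", "kwargs": {
  "commands": [
    [[1, 0, 0, 0.1, 0], [1, 0, 0, 0.1, 0], [1, 0, 0, 0.1, 0], [1, 0, 0, 0.1, 0], [1, 0, 0, 0.1, 0], [1, 0.02, -0.12, 0, 0], [1, 0.02, -0.18, 0, 0], [1, 0.02, -0.18, 0, 0], [1, 0.02, -0.18, 0, 0], [1, 0.02, -0.18, 0, 0], [1, 0.0125, -0.165, 0, 0], [1, 0, 0, 0, 0]]
  ]
}}

```text
t: 4.15
eef_pos: [0.5368, 0.0362, 0.185]
ee_rot: [-3.141, 0.001, 0.199]
force: [-0.1, 0.5, -1.2]
width: 0.0169
gripper_force: 50.0
```

```bash
python3 - <<'E'
from h import *
f=grab('wrist','wrist2.png'); t=grab('top'); sc=grab('scene'); s=arm.get_state(); print(s['t'],s['eef_pos'],s['ee_rot'],s['width'],s['force'])
im=np.zeros((580,800,3),np.uint8)
im[:480,:400]=cv2.resize(f['image'][180:420,200:400],(400,480),interpolation=cv2.INTER_CUBIC)
c=sc['image'][165:265,300:400]; im[:400,400:]=cv2.resize(c,(400,400),interpolation=cv2.INTER_CUBIC)
im[400:,400:580]=cv2.resize(t['image'][220:265,270:315],(180,180),interpolation=cv2.INTER_CUBIC)
cv2.imwrite('pics/crop2.png',im)
p=np.array(s['eef_pos'])
print('tip proj', proj(sc,p-[0,0,.075]), proj(f,p-[0,0,.075]))
print('hole proj', proj(sc,(.5375,.038,.079)), proj(f,[(.5375,.038,.079),(.509,.095,.079)]))
E
```

```text
4.3 [0.53733501 0.03908693 0.18516651] [-3.14112323e+00 -4.77709168e-05  2.01152193e-01] 0.0172195929458304 [-0.16649319 -0.2372623  -1.45495307]
tip proj [[344.59221302 226.58080237]] [[315.2413501  260.15902813]]
hole proj [[343.19741422 237.88558713]] [[317.13622491 245.41237953]
 [232.60988232 267.31527928]]
```

View pics/crop2.png

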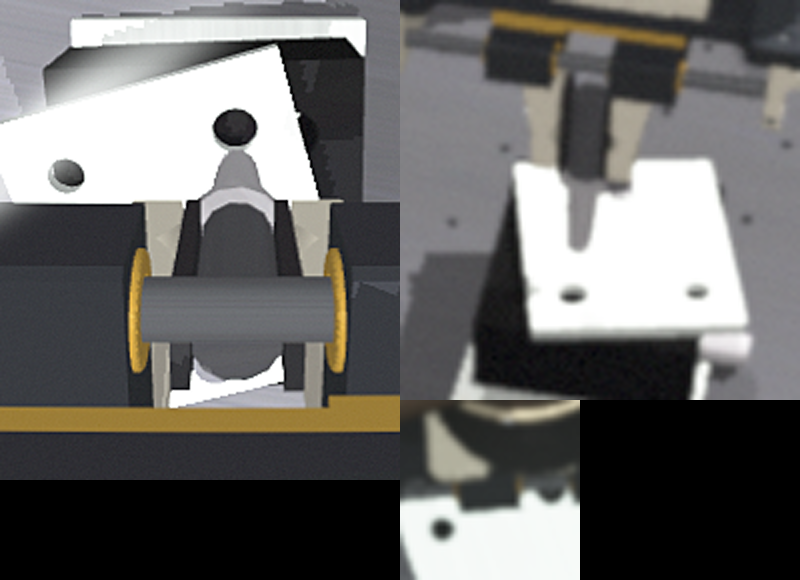

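```bash
python3 - <<'E'
from h import *
f=load('wrist')
print('hole',ray(f,[(317.3,243.8),(233.3,267.3)],.079),'sock?',ray(f,[(352.5,244.5)],.07),'tip',ray(f,[(318.3,257.5)],.110))
im=np.zeros((560,800,3),np.uint8)
im[:560,:]=cv2.resize(f['image'][215:285,290:390],(800,560),interpolation=cv2.INTER_CUBIC)
im=cv2.convertScaleAbs(im,alpha=1.8,beta=20)
cv2.imwrite('pics/crop3.png',im)
E
```

```text
hole [[0.53870214 0.03812174 0.079     ]
 [0.50911177 0.09450769 0.079     ]] sock? [[0.54056974 0.01199661 0.07      ]] tip [[0.53939247 0.03753854 0.11      ]]
```

View pics/crop3.png

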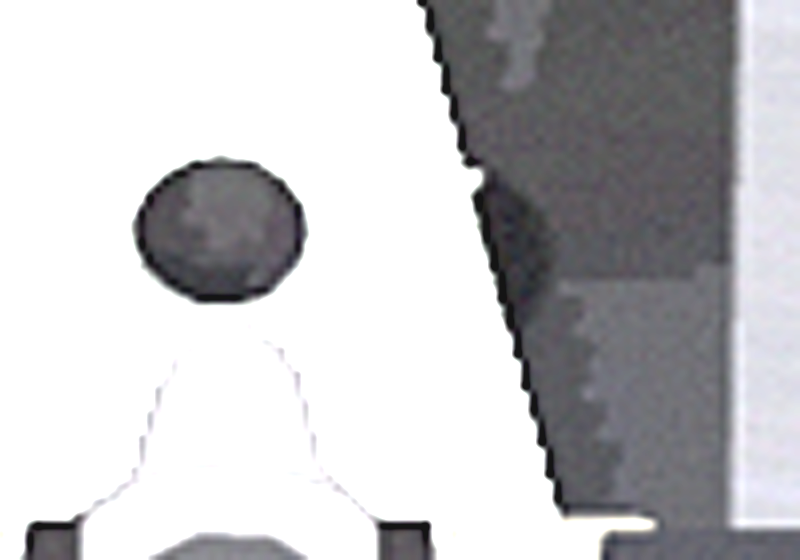

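Request:
{"fn": "apply_moves", "kwargs": {
  "commands": [
    [[1, 0, 0, -0.06, 0], [1, 0, 0, -0.06, 0], [1, 0, 0, -0.03, 0], [1, 0, 0, -0.01, 0], [1, 0, 0, -0.01, 0], [1, 0, 0, -0.01, 0], [1, 0, 0, 0, 0]]
  ]
}}

```text
t: 5.0
eef_pos: [0.5373, 0.039, 0.149]
ee_rot: [-3.142, 0.0, 0.202]
force: [1.5, -0.6, -1.1]
width: 0.0173
gripper_force: 50.0
```

```bash
python3 - <<'E'
from h import *
f=load('wrist'); print(ray(f,[(348.4,245.2)],.07), ray(f,[(317,243.25)],.079))
E
```

```text
[[0.53944399 0.01484833 0.07      ]] [[0.53906156 0.03841141 0.079     ]]
```

Request:
{"fn": "apply_moves", "kwargs": {
  "commands": [
    [[1, 0.005, -0.01, 0, 0], [1, 0, -0.01, 0, 0], [1, 0, -0.01, 0, 0], [1, 0, -0.01, 0, 0], [1, 0, -0.01, 0, 0], [1, 0, -0.01, 0, 0], [1, 0, -0.01, 0, 0], [1, 0, -0.01, 0, 0], [1, 0, -0.01, 0, 0], [1, 0, 0, 0, 0]]
  ]
}}

```text
t: 6.0
eef_pos: [0.5384, 0.0206, 0.1494]
ee_rot: [3.141, -0.0, 0.202]
force: [0.6, 1.7, -1.0]
width: 0.0176
gripper_force: 50.0
```

Request:
{"fn": "apply_moves", "kwargs": {
  "commands": [
    [[1, 0, 0, -0.01, 0], [1, 0, 0, -0.01, 0], [1, 0, 0, -0.01, 0], [1, 0, 0, 0, 0]]
  ]
}}

```text
t: 6.4
eef_pos: [0.5392, 0.0208, 0.1453]
ee_rot: [3.141, -0.002, 0.203]
force: [-3.7, 1.7, 15.9]
width: 0.017
gripper_force: 50.0
```

Request:
{"fn": "apply_moves", "kwargs": {
  "commands": [
    [[1, 0, 0, 0.003, 0], [1, 0, -0.005, 0, 0], [1, 0, -0.005, 0, 0], [1, 0, -0.005, 0, 0], [1, 0, 0, 0, 0]]
  ]
}}

```text
t: 6.9
eef_pos: [0.5393, 0.0192, 0.1454]
ee_rot: [-3.14, -0.003, 0.202]
force: [-3.1, 6.6, 10.2]
width: 0.017
gripper_force: 50.1
```

Request:
{"fn": "apply_moves", "kwargs": {
  "commands": [
    [[1, 0, -0.005, 0, 0], [1, 0, 0, 0, 0]]
  ]
}}

```text
t: 7.1
eef_pos: [0.539, 0.0177, 0.1447]
ee_rot: [-3.141, -0.002, 0.203]
force: [1.2, 2.4, 1.2]
width: 0.0174
gripper_force: 50.0
```

Request:
{"fn": "apply_moves", "kwargs": {
  "commands": [
    [[1, 0, -0.005, 0, 0], [1, 0, 0, 0, 0]]
  ]
}}

```text
t: 7.3
eef_pos: [0.5386, 0.0159, 0.144]
ee_rot: [3.141, -0.0, 0.202]
force: [1.5, 2.1, 0.1]
width: 0.0174
gripper_force: 50.0
```

Request:
{"fn": "apply_moves", "kwargs": {
  "commands": [
    [[1, 0, -0.005, 0, 0], [1, 0, 0, 0, 0]]
  ]
}}

```text
t: 7.5
eef_pos: [0.5384, 0.0147, 0.1438]
ee_rot: [3.141, 0.0, 0.202]
force: [0.9, 2.3, -0.4]
width: 0.017
gripper_force: 50.0
```

Request:
{"fn": "apply_moves", "kwargs": {
  "commands": [
    [[1, 0, 0, -0.01, 0], [1, 0, 0, -0.01, 0], [1, 0, 0, 0, 0]]
  ]
}}

```text
t: 7.8
eef_pos: [0.5382, 0.0149, 0.1395]
ee_rot: [3.142, 0.0, 0.202]
force: [1.6, 2.2, -1.7]
width: 0.0169
gripper_force: 50.0
```

Request:
{"fn": "apply_moves", "kwargs": {
  "commands": [
    [[1, 0, 0, -0.01, 0], [1, 0, 0, -0.01, 0], [1, 0, 0, 0, 0]]
  ]
}}

```text
t: 8.1
eef_pos: [0.5383, 0.015, 0.1356]
ee_rot: [3.142, 0.0, 0.202]
force: [1.5, 2.5, -2.1]
width: 0.0172
gripper_force: 50.0
```

Request:
{"fn": "apply_moves", "kwargs": {
  "commands": [
    [[1, 0, 0, -0.01, 0], [1, 0, 0, -0.01, 0], [1, 0, 0, -0.01, 0], [1, 0, 0, 0, 0]]
  ]
}}

```text
t: 8.5
eef_pos: [0.5384, 0.015, 0.1297]
ee_rot: [-3.142, -0.0, 0.202]
force: [2.4, 1.8, -1.5]
width: 0.0172
gripper_force: 50.0
```

Request:
{"fn": "apply_moves", "kwargs": {
  "commands": [
    [[1, 0, 0, -0.01, 0], [1, 0, 0, -0.01, 0], [1, 0, 0, 0, 0]]
  ]
}}

```text
t: 8.8
eef_pos: [0.5384, 0.0149, 0.1257]
ee_rot: [3.142, 0.0, 0.202]
force: [3.1, 1.3, -2.5]
width: 0.017
gripper_force: 50.0
```

Request:
{"fn": "apply_moves", "kwargs": {
  "commands": [
    [[1, 0.003, 0.001, -0.01, 0], [1, 0, 0, -0.01, 0], [1, 0, 0, 0, 0]]
  ]
}}

```text
t: 9.1
eef_pos: [0.5386, 0.015, 0.1215]
ee_rot: [3.142, 0.001, 0.202]
force: [2.5, 0.7, -2.7]
width: 0.0175
gripper_force: 50.0
```

Request:
{"fn": "apply_moves", "kwargs": {
  "commands": [
    [[1, 0.001, 0.001, -0.01, 0], [1, 0, 0, -0.01, 0], [1, 0, 0, 0, 0]]
  ]
}}

```text
t: 9.4
eef_pos: [0.5387, 0.0152, 0.1175]
ee_rot: [3.141, 0.001, 0.202]
force: [-0.3, 0.7, -1.7]
width: 0.0173
gripper_force: 50.0
```

Request:
{"fn": "apply_moves", "kwargs": {
  "commands": [
    [[1, 0, 0.001, -0.01, 0], [1, 0, 0, -0.01, 0], [1, 0, 0, 0, 0]]
  ]
}}

```text
t: 9.7
eef_pos: [0.5387, 0.0153, 0.1135]
ee_rot: [3.141, 0.001, 0.202]
force: [0.1, -0.2, -0.4]
width: 0.0171
gripper_force: 50.0
```

Request:
{"fn": "apply_moves", "kwargs": {
  "commands": [
    [[1, 0, 0, -0.01, 0], [1, 0, 0, -0.005, 0], [1, 0, 0, -0.005, 0], [1, 0, 0, 0, 0]]
  ]
}}

```text
t: 10.1
eef_pos: [0.5391, 0.0155, 0.1108]
ee_rot: [3.141, -0.0, 0.202]
force: [-3.4, 1.2, 7.9]
width: 0.0168
gripper_force: 50.0
```

Request:
{"fn": "apply_moves", "kwargs": {
  "commands": [
    [[1, 0, 0, -0.006, 0], [1, 0, 0, 0, 0], [1, 0, 0, 0, 0]]
  ]
}}

```text
t: 10.4
eef_pos: [0.5392, 0.0155, 0.1107]
ee_rot: [3.141, -0.001, 0.203]
force: [-7.2, 1.7, 17.0]
width: 0.0169
gripper_force: 50.0
```

Request:
{"fn": "apply_moves", "kwargs": {
  "commands": [
    [[1, 0, 0, 0.009, 0], [0.4, 0, 0, 0, 0], [0.3, 0, 0, 0, 0], [0.2, 0, 0, 0, 0], [0, 0, 0, 0, 0], [0, 0, 0, 0, 0], [0, 0, 0, 0, 0]]
  ]
}}

```text
t: 11.1
eef_pos: [0.5391, 0.0155, 0.1105]
ee_rot: [3.142, 0.0, 0.202]
force: [-0.0, -0.4, -0.4]
width: 0.0434
gripper_force: 0.0
```

Request:
{"fn": "apply_moves", "kwargs": {
  "commands": [
    [[0, 0, 0, 0.1, 0], [0, 0, 0, 0.1, 0], [0, 0, 0, 0.1, 0], [0, 0, 0, 0.1, 0], [0, -0.025, -0.18, 0, 0], [0, -0.025, -0.2, 0, 0], [0, -0.025, -0.2, 0, 0], [0, -0.025, -0.2, 0, 0], [0, -0.025, -0.2, 0, 0], [0, -0.025, -0.2, 0, 0], [0, -0.025, -0.18, 0, 0], [0, 0, 0, 0, 0]]
  ]
}}

```text
t: 12.3
eef_pos: [0.5032, -0.2598, 0.1902]
ee_rot: [3.141, 0.001, 0.198]
force: [-1.6, -0.3, 0.1]
width: 0.0441
gripper_force: 0.0
```

```bash
python3 - <<'E'
from h import *
f=grab('wrist'); t=grab('top'); sc=grab('scene'); s=arm.get_state(); print(s['t'],s['eef_pos'],s['ee_rot'],s['width'],s['force'])
im=np.zeros((580,800,3),np.uint8)
im[:400,:400]=cv2.resize(f['image'][120:320,220:420],(400,400),interpolation=cv2.INTER_CUBIC)
im[:400,400:]=cv2.resize(sc['image'][175:275,300:400],(400,400),interpolation=cv2.INTER_CUBIC)
im[400:580,:300]=cv2.resize(t['image'][225:285,250:350],(300,180),interpolation=cv2.INTER_CUBIC)
cv2.imwrite('pics/crop4.png',im)
print(proj(f,[(.5003,-.2607,.080),(.5003,-.2607,.036)]))
E
```

```text
12.45 [ 0.50395256 -0.25649373  0.19036112] [-3.14132959e+00  2.39973086e-04  2.01042494e-01] 0.04395421937787928 [-0.2110083   0.67614821 -0.95076338]
[[319.77973008 248.94893211]
 [319.53726321 232.88923641]]
```

View pics/crop4.png

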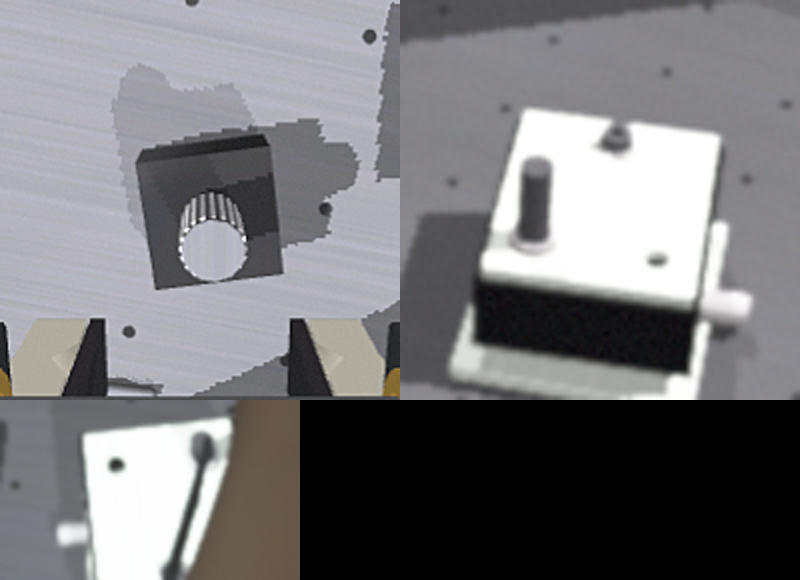

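```bash
python3 - <<'E'
from h import *
f=load('wrist');t=load('top');s=load('scene')
print('bolt',ray(f,[(326,244.6)],.080)); print('bh',ray(t,[(288.4,246)],.079),ray(s,[(363.75,239.25)],.079))
d=np.array([.5388,.0154]);p=np.array([.4475,.029])
for p in ([.447,.029],[.448,.0285]):
    v=d-p; a=np.arctan2(v[1],v[0])-np.arctan2(-32,85); print(np.degrees(a),np.hypot(*v), d+.064*np.array([-np.sin(a),np.cos(a)]))
E
```

```text
bolt [[ 0.50443339 -0.26446419  0.08      ]]
bh [[0.52315206 0.07887772 0.079     ]] [[0.52328476 0.0774511  0.079     ]]
12.202910924645503 0.09280193963490196 [0.52527203 0.07795393]
12.42028604198399 0.09174012208406956 [0.52503481 0.07790216]
```

Request:
{"fn": "apply_moves", "kwargs": {
  "commands": [
    [[-0.3, 0, 0, 0, 0], [-0.3, 0, 0, -0.1, 0], [-0.3, 0, 0, -0.1, 0], [-0.3, 0, 0, -0.1, 0], [-0.3, 0, 0, 0, 0], [-0.3, 0, 0, 0, 0]]
  ]
}}

```text
t: 13.05
eef_pos: [0.5045, -0.2558, 0.1309]
ee_rot: [3.141, 0.0, 0.204]
force: [0.5, 0.0, -0.3]
width: 0.0568
gripper_force: 0.0
```

```bash
python3 - <<'E'
from h import *
f=grab('wrist'); s=arm.get_state(); print(s['eef_pos'],s['ee_rot'])
cv2.imwrite('pics/crop5.png',cv2.resize(f['image'][150:390,200:440],(600,600),interpolation=cv2.INTER_CUBIC))
E
```

```text
[ 0.50495307 -0.25605743  0.13155916] [ 3.14090442e+00 -7.97445417e-04  2.03345432e-01]
```

View pics/crop5.png

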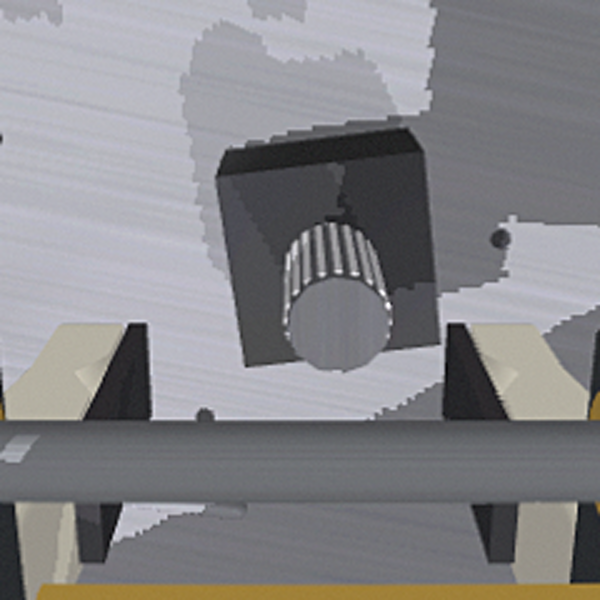

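```bash
python3 - <<'E'
from h import *
f=load('wrist'); print(ray(f,[(335,279.4)],.080))
E
```

```text
[[ 0.50437765 -0.26468623  0.08      ]]
```

Request:
{"fn": "apply_moves", "kwargs": {
  "commands": [
    [[-0.3, -0.005, -0.037, 0, 0], [-0.3, 0, 0, -0.08, 0], [-0.3, 0, 0, -0.08, 0], [-0.3, 0, 0, -0.08, 0], [-0.3, 0, 0, -0.06, 0], [-0.3, 0, 0, -0.04, 0], [-0.3, 0, 0, 0, 0], [-0.3, 0, 0, 0, 0]]
  ]
}}

```text
t: 13.9
eef_pos: [0.5035, -0.264, 0.063]
ee_rot: [3.141, -0.0, 0.202]
force: [-0.7, 0.1, -0.0]
width: 0.057
gripper_force: 0.0
```

Request:
{"fn": "apply_moves", "kwargs": {
  "commands": [
    [[0.3, 0, 0, 0, 0], [0.6, 0, 0, 0, 0], [1, 0, 0, 0, 0], [1, 0, 0, 0, 0], [1, 0, 0, 0, 0], [1, 0, 0, 0, 0]]
  ],
  "force": 50
}}

```text
t: 14.5
eef_pos: [0.5035, -0.2644, 0.0629]
ee_rot: [3.141, -0.0, 0.202]
force: [0.3, -4.6, 1.2]
width: 0.0233
gripper_force: 50.0
```

Request:
{"fn": "apply_moves", "kwargs": {
  "commands": [
    [[1, 0, 0, 0.1, 0], [1, 0, 0, 0.15, 0], [1, 0, 0, 0.2, 0], [1, 0, 0, 0.2, 0], [1, 0, 0, 0.11, 0], [1, 0, 0, 0, 0]]
  ]
}}

```text
t: 15.1
eef_pos: [0.5048, -0.2641, 0.2183]
ee_rot: [3.139, -0.006, 0.202]
force: [0.5, 1.3, -1.5]
width: 0.0228
gripper_force: 50.0
```

Request:
{"fn": "apply_moves", "kwargs": {
  "commands": [
    [[1, 0.01, 0.17, 0, -0.0333], [1, 0.01, 0.17, 0, -0.0333], [1, 0.01, 0.17, 0, -0.0333], [1, 0.01, 0.17, 0, -0.0333], [1, 0.01, 0.17, 0, -0.0333], [1, 0.01, 0.17, 0, -0.0333], [1, 0.01, 0.17, 0, -0.0333], [1, 0.01, 0.17, 0, -0.0333], [1, 0.01, 0.17, 0, -0.0333], [1, 0.0125, 0.18, 0, -0.0333], [1, 0, 0, 0, 0], [1, 0, 0, 0, 0]]
  ]
}}

```text
t: 16.3
eef_pos: [0.5228, 0.0788, 0.2132]
ee_rot: [3.139, 0.001, -0.842]
force: [0.6, 0.4, -1.8]
width: 0.0232
gripper_force: 50.0
```

```bash
python3 - <<'E'
from h import *
f=grab('wrist'); t=grab('top'); sc=grab('scene'); s=arm.get_state(); print(s['t'],s['eef_pos'],s['ee_rot'],s['width'],s['force'])
im=np.zeros((600,800,3),np.uint8)
im[:600,:400]=cv2.resize(f['image'][120:420,220:420],(400,600),interpolation=cv2.INTER_CUBIC)
im[:600,400:]=cv2.resize(sc['image'][135:285,310:410],(400,600),interpolation=cv2.INTER_CUBIC)
cv2.imwrite('pics/crop6.png',im)
p=np.array(s['eef_pos']); print('foot',proj(sc,p-[0,0,.0529]),proj(f,p-[0,0,.0529]))
print('hole',proj(sc,(.524,.078,.079)),proj(f,(.524,.078,.079)))
E
```

```text
16.45 [0.52318843 0.07736041 0.21395247] [ 3.14046987e+00  4.68024894e-04 -8.44206455e-01] 0.023146974032909547 [-0.257065   -0.44552031 -0.84661243]
foot [[367.41326916 207.95973272]] [[321.85658052 271.01714767]]
hole [[363.88292547 239.54536741]] [[319.26327306 232.61578914]]
```

View pics/crop6.png

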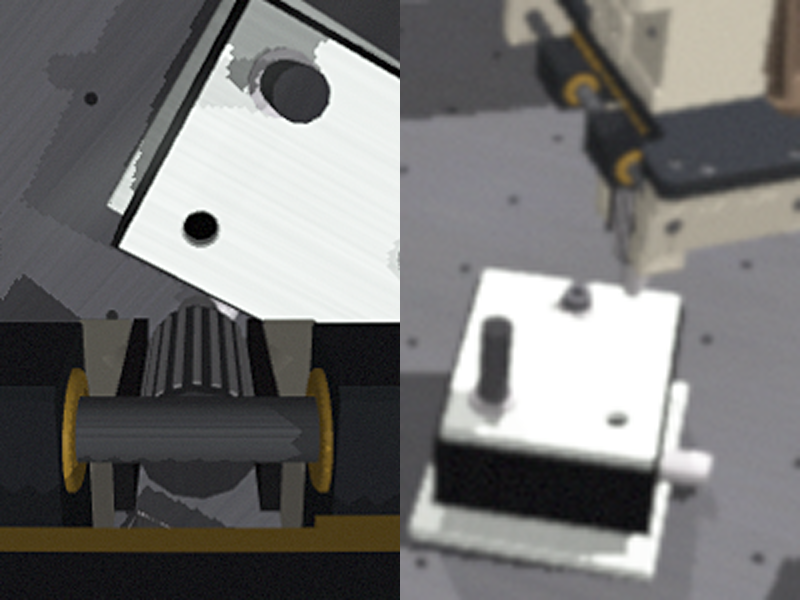

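```bash
python3 - <<'E'
from h import *
f=load('wrist'); sc=load('scene'); print('hole',ray(f,[(319.75,234.25)],.079),ray(sc,[(364,239.25)],.079)); print('foot',ray(f,[(317.2,271)],.161))
E
```

```text
hole [[0.5228229  0.07874044 0.079     ]] [[0.5230656  0.07791247 0.079     ]]
foot [[0.52515262 0.0791243  0.161     ]]
```

Request:
{"fn": "apply_moves", "kwargs": {
  "commands": [
    [[1, 0, 0, -0.08, 0], [1, 0, 0, -0.08, 0], [1, 0, 0, -0.08, 0], [1, 0, 0, -0.08, 0], [1, 0, 0, -0.04, 0], [1, 0, 0, 0, 0], [1, 0, 0, 0, 0]]
  ]
}}

```text
t: 17.15
eef_pos: [0.524, 0.0778, 0.143]
ee_rot: [-3.141, -0.0, -0.845]
force: [0.5, -0.1, -0.9]
width: 0.0232
gripper_force: 50.0
```

```bash
python3 - <<'E'
from h import *
f=grab('wrist'); t=grab('top'); sc=grab('scene'); s=arm.get_state(); print(s['t'],s['eef_pos'],s['ee_rot'],s['width'],s['force'])
im=np.zeros((600,800,3),np.uint8)
im[:600,:400]=cv2.resize(f['image'][160:310,270:370],(400,600),interpolation=cv2.INTER_CUBIC)
im[:600,400:]=cv2.resize(sc['image'][200:275,340:390],(400,600),interpolation=cv2.INTER_CUBIC)
cv2.imwrite('pics/crop7.png',im)
p=np.array(s['eef_pos']); print('foot',proj(sc,p-[0,0,.0529]),proj(f,p-[0,0,.0529]))
E
```

```text
17.3 [0.52413602 0.07821716 0.14341433] [-3.14018139e+00 -4.52083113e-04 -8.44174178e-01] 0.02362854782180742 [-0.57407292  0.55825749 -0.77798063]
foot [[364.45257895 235.46316977]] [[320.19130386 273.3911568 ]]
```

View pics/crop7.png

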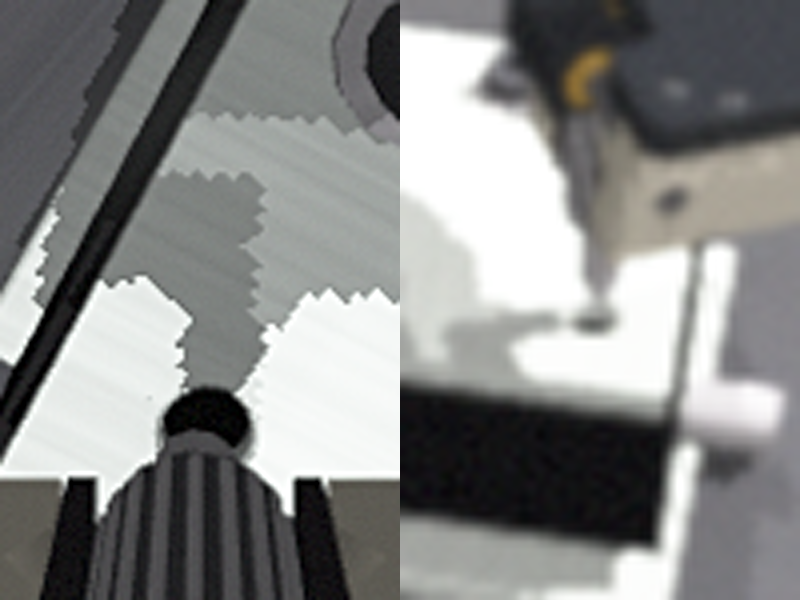

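Request:
{"fn": "apply_moves", "kwargs": {
  "commands": [
    [[1, -0.0035, -0.003, -0.03, 0], [1, 0, 0, -0.015, 0], [1, 0, 0, -0.01, 0], [1, 0, 0, -0.005, 0], [1, 0, 0, 0, 0]]
  ]
}}

```text
t: 17.8
eef_pos: [0.5229, 0.0775, 0.1303]
ee_rot: [3.141, 0.0, -0.844]
force: [-0.9, -0.4, -1.4]
width: 0.0232
gripper_force: 50.0
```

Request:
{"fn": "apply_moves", "kwargs": {
  "commands": [
    [[1, 0, 0, -0.005, 0], [1, 0, 0, -0.005, 0], [1, 0, 0, 0, 0]]
  ]
}}

```text
t: 18.1
eef_pos: [0.5229, 0.0775, 0.1284]
ee_rot: [3.141, 0.0, -0.844]
force: [-0.1, -0.4, -1.8]
width: 0.0232
gripper_force: 50.0
```

Request:
{"fn": "apply_moves", "kwargs": {
  "commands": [
    [[1, 0, 0, -0.01, 0], [1, 0, 0, -0.01, 0], [1, 0, 0, 0, 0]]
  ]
}}

```text
t: 18.4
eef_pos: [0.5227, 0.0775, 0.1242]
ee_rot: [3.141, 0.0, -0.844]
force: [-0.6, -0.4, -0.9]
width: 0.0231
gripper_force: 50.0
```

Request:
{"fn": "apply_moves", "kwargs": {
  "commands": [
    [[1, 0, 0, -0.01, 0], [1, 0, 0, -0.01, 0], [1, 0, 0, 0, 0]]
  ]
}}

```text
t: 18.7
eef_pos: [0.5228, 0.0775, 0.1202]
ee_rot: [3.141, 0.0, -0.844]
force: [0.6, -0.1, -0.8]
width: 0.0232
gripper_force: 50.0
```

Request:
{"fn": "apply_moves", "kwargs": {
  "commands": [
    [[1, 0, 0, -0.01, 0], [1, 0, 0, -0.01, 0], [1, 0, 0, -0.01, 0], [1, 0, 0, 0, 0]]
  ]
}}

```text
t: 19.1
eef_pos: [0.5227, 0.0774, 0.1142]
ee_rot: [3.141, 0.0, -0.844]
force: [0.2, -0.4, -1.9]
width: 0.0233
gripper_force: 50.0
```

Request:
{"fn": "apply_moves", "kwargs": {
  "commands": [
    [[1, 0, 0, -0.01, 0], [1, 0, 0, -0.01, 0], [1, 0, 0, -0.01, 0], [1, 0, 0, -0.01, 0], [1, 0, 0, 0, 0]]
  ]
}}

```text
t: 19.6
eef_pos: [0.5227, 0.0774, 0.1062]
ee_rot: [3.141, 0.0, -0.844]
force: [-0.1, 0.7, -1.0]
width: 0.0232
gripper_force: 50.0
```

Request:
{"fn": "apply_moves", "kwargs": {
  "commands": [
    [[1, 0, 0, -0.005, 0], [1, 0, 0, -0.005, 0], [1, 0, 0, 0, 0], [1, 0, 0, 0, 0]]
  ]
}}

```text
t: 20.0
eef_pos: [0.5231, 0.0774, 0.1057]
ee_rot: [-3.141, -0.001, -0.844]
force: [-4.5, -0.4, 8.9]
width: 0.0232
gripper_force: 50.0
```

Request:
{"fn": "apply_moves", "kwargs": {
  "commands": [
    [[1, 0, 0, 0.006, 0], [0.3, 0, 0, 0, 0], [0.2, 0, 0, 0, 0], [0, 0, 0, 0, 0], [0, 0, 0, 0, 0], [0, 0, 0, 0, 0]]
  ]
}}

```text
t: 20.6
eef_pos: [0.5229, 0.0775, 0.1057]
ee_rot: [3.141, 0.0, -0.844]
force: [-0.2, 0.2, -0.7]
width: 0.0432
gripper_force: 0.0
```

Request:
{"fn": "apply_moves", "kwargs": {
  "commands": [
    [[0, 0, 0, 0.05, 0], [0, 0, 0, 0.1, 0], [0, 0, 0, 0.15, 0], [0, 0, 0, 0.15, 0], [0, 0, 0, 0.15, 0], [0, 0, 0.15, 0, 0], [0, 0, 0.15, 0, 0], [0, 0, 0.15, 0, 0], [0, 0, 0.15, 0, 0], [0, 0, 0.15, 0, 0], [0, 0, 0, 0, 0], [0, 0, 0, 0, 0]]
  ]
}}

```text
t: 21.8
eef_pos: [0.5228, 0.2281, 0.2262]
ee_rot: [3.142, -0.0, -0.843]
force: [0.5, -0.8, -0.8]
width: 0.0436
gripper_force: 0.0
```

```bash
python3 - <<'E'
from h import *
sc=grab('scene')
im=sc['image']
# handle-top heights by image check: predicted tops when home, local brightness columns
for n,P,h in [('pin',(.5378,.0155,.079),.051),('bolt',(.523,.078,.079),.044)]:
    a=proj(sc,P)[0];b=proj(sc,np.array(P)+[0,0,h])[0]; print(n,a.round(1),b.round(1))
    x=int(round(b[0])); print([int(v) for v in im[int(b[1])-10:int(a[1])+10,x].mean(1)])
E
```

```text
pin [333.  234.8] [334.  215.9]
[255, 255, 255, 255, 255, 255, 255, 254, 227, 130, 88, 82, 82, 80, 68, 63, 62, 64, 61, 63, 63, 63, 63, 62, 63, 63, 62, 63, 63, 66, 83, 116, 131, 138, 152, 160, 162, 164, 164]
bolt [364.1 239.2] [366. 223.]
[255, 255, 255, 255, 255, 255, 255, 251, 185, 102, 82, 82, 81, 83, 81, 76, 84, 99, 106, 99, 95, 96, 101, 95, 99, 99, 96, 98, 103, 104, 96, 121, 148, 158, 159, 160, 161]
```

```bash
python3 -c "
from station import arm
print(arm.job_done())"
```

```text
the job is handed in; nothing more can be done
None
```

The job is done and handed in at about 22 s: the drift pin swung the plate back over the socket and is in with its collar on the plate, then the bolt was pushed in until its head sat on the plate, both confirmed by contact force and height, and the gripper is clear.

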